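Demould the cast cleats and put them away in the wall organiser

ROBOT

A 6-joint arm with a two-finger parallel gripper is mounted at the origin on the work surface. World frame = base frame: x ahead of the robot, y to its left, z up, the work surface at z = 0. Lengths are in mm, angles in rad, forces in N, time in s.
With the tool pointing down it reaches from about 350 to 975 mm from the base axis. Payload 7.1 kg.
Tool frame: the origin (TCP) lies between the finger pads; the fingertips stand 17 mm ahead of it and the grasp point (between the pads) lies 2 mm behind it; z points along the fingers, y is the line along which they close (so a half turn about z gives the same grasp; the last joint's range is limited). The gripper opens to 88 mm and grips with 3 to 60 N. Pads are 20 mm wide; open, the fingers measure 115 mm over their backs; the gripper's body (75 mm by 178 mm) begins 61 mm behind the grasp point.
Start: joints at [1.104, 0.423, 1.63, -0, 1.089, -0.019], TCP at [270.582, 563.374, 239.675] pointing down, gripper open.
Joint ranges: [-3, 3], [-0.9, 2.11], [0.09, 2.58], [-1.31, 4.45], [0.11, 2.69], [-2.54, 2.54]. Speed limits (rad/s): [2.39, 2.39, 3.01, 3.14, 3.14, 3.14].

INTERFACE

Orientations are given as a rotation vector (axis times angle).
In Python, from workcell import ctrl, cams, job gives the robot as it stands (ctrl), with the cameras (cams) and the job (job).
- The arm moves only by the shell command python3 jog.py 'ROWS' [OPENING]. ROWS is a JSON list of rows, 1 to 5 of them, each of 6 numbers: dx, dy, dz in mm, then a rotation vector rx, ry, rz in rad; each row shifts and turns the commanded pose from where the row before left it, along the tool's axes as they then stand; what a row does not reach is not made up. A row lasts 1/12 s, in which the tool goes at most 41.7 mm and 0.125 rad, less where a joint would pass 70% of its speed; a pose out of reach is approached as far as the arm can. OPENING is the finger opening in mm, set as the command begins (- or left out keeps the last). The fingers move at their own pace and stop on an object; the grip force is fixed at half the most. Time passes only in rows, so rows that do not move let the fingers close. It prints the time, the measured TCP pose, the force, the opening and the grip force at its end.
- ctrl.get_obs(): the state, without advancing time (a new reading comes with each control period).
- cams.get_image(name): name is "side" or "top"; returns a dict with "img" (400x640x3 uint8, red, green, blue), "fx", "fy", "cx", "cy" (pixels), "k1" (the pictures are not rectified: a ray, as slopes to the right and down, at radius r is drawn at 1 + k1 r^2 times it, then the intrinsics apply), "R" (3x3) and "t" (3): a world point X has camera coordinates R X + t. Camera axes: x right, y down, z forward; pixel columns grow to the right and rows downward; lengths in mm; the calibration is good to about 2 mm. A picture is of the moment at which its call begins. There is no depth.
- job.close_job(): hands the job in; it is judged then, once.
The state is a dict: "t": time; "qpos": joint angles; "qvel": joint speeds; "joint_torque": joint torques, N m; "ee_pos": TCP position; "orientation": TCP orientation; "ft_force": force on the tool from outside, world axes, zero at the start; "moment": the same for the moment, N m; "width": finger opening in mm; "grasp_force": force on a finger pad.
Only numpy, scipy, OpenCV 4.12 (cv2) and the standard library are available. Lean on these libraries where they do the work, as an engineer would, in place of code of your own. Each camera call takes 0.05 s, during which the arm holds its last target. There are 200 camera calls.

TASK

The cast cleats have set: lift every one out of the mould and put it in the black tray. Then slide the loaded tray, fin handle towards you, in under the grey organiser's overhang until it is fully home, and shut the organiser's swing door, which has to be opened first. Leave the other things on the shelf where they are.

Things in the scene. Friction and masses are not known exactly. Their poses are not given: they have to be found in the camera images.
- cleat1: white cast-resin cleat, 110 g, an upside-down T: foot 64 mm (own x) x 40 mm (y) x 14 mm high, on its middle an upright web 48 mm (x) x 14 mm (y) rising to 58 mm above the foot's underside. Origin: centre of the foot's underside, z up the web. Starts foot down in a mould cavity, its x along the mould's x. Two to four of four identical cleats are present
- cleat2: white cast-resin cleat, 110 g, an upside-down T: foot 64 mm (own x) x 40 mm (y) x 14 mm high, on its middle an upright web 48 mm (x) x 14 mm (y) rising to 58 mm above the foot's underside. Origin: centre of the foot's underside, z up the web. Starts foot down in a mould cavity, its x along the mould's x. Two to four of four identical cleats are present
- cleat3: white cast-resin cleat, 110 g, an upside-down T: foot 64 mm (own x) x 40 mm (y) x 14 mm high, on its middle an upright web 48 mm (x) x 14 mm (y) rising to 58 mm above the foot's underside. Origin: centre of the foot's underside, z up the web. Starts foot down in a mould cavity, its x along the mould's x. Two to four of four identical cleats are present
- cleat4: white cast-resin cleat, 110 g, an upside-down T: foot 64 mm (own x) x 40 mm (y) x 14 mm high, on its middle an upright web 48 mm (x) x 14 mm (y) rising to 58 mm above the foot's underside. Origin: centre of the foot's underside, z up the web. Starts foot down in a mould cavity, its x along the mould's x. Two to four of four identical cleats are present
- mould: fixed aluminium mould block 196 mm (own x) x 168 mm (y) x 34 mm high with four open cavities, each 68 mm (x) x 44 mm (y) and 22 mm deep (floor 12 mm above the shelf), centred at x = +-44 mm, y = +-40 mm. A cleat in it stands up 36 mm above the block's top. Origin: centre of the underside, z up
- tray: loose black open tray, 350 g, outside 156 mm (own x) x 118 mm (y) x 30 mm high, walls and floor 5 mm; four cleats fit in standing, two by two. Handle: upright fin on the -x wall, x = -78 to -121 mm, 16 mm thick (y), top 60 mm up: pinch it from above across y. Slides on the shelf. Origin: centre of the box's underside, z up, +x enters the organiser first
- organiser: fixed, grey. Origin: middle of its doorway, at shelf height, +x into the bay. Bay on the bare shelf between cheeks 132 mm apart, 85 mm high, x = 8 to 225 mm (back wall). A roof (underside 85 mm up) covers x = 115 mm to the back, with pigeonholes to 190 mm from x = 150 mm; front open above. Tray fully home: its origin at x = 147 mm, y = 0, axes alike, fin just behind the shut door
- door (a joint): angle of the organiser's swing door: 0 shut, up to 1.9 rad as it swings out to the organiser's -x. Upright hinge, light friction (0.06 N m), stays where left, no latch; starts shut or ajar. Panel 152 mm wide, 12 mm thick, top 85 mm up, 4 to 156 mm from the hinge; from 1.5 rad on it leaves the way in free
- door_hinge (a point): point on the door's hinge axis at shelf height: x = 0, y = -78 mm in the organiser's frame. Seen from above the door turns anticlockwise to open; shut, it reaches from here along the organiser's +y
- door_grip (a point): middle of the door's grip post, an upright round steel post of 18 mm diameter on the door's top edge, 130 mm from the hinge; the post stands 85 to 126 mm above the shelf and this point is 106 mm up. It can be pinched from above from any side and turns between the fingers
- torch: bystander: chrome torch lying down, 155 mm long, 42 mm high; origin under its middle
- padlock: bystander: aluminium padlock lying flat, 80 x 48 x 22 mm; origin underneath
- cap: bystander: green plastic insulating cap standing up, 52 mm wide, 66 mm high; origin under its centre
- bulb: bystander: glass spare bulb, cap up, in a 62 mm square cardboard sleeve, 130 mm high in all; origin under its centre
- screwdriver: bystander: screwdriver lying down; origin under it
- jar: bystander: jar, 64 mm wide, 85 mm high; origin under its centre
- carton: bystander: cardboard carton 90 x 60 x 45 mm; origin under its centre

How it is judged:
By the outcome, as a careful person would: the job done as asked, in the order asked, and still so for the second after the job is handed in, with the robot touching nothing.
Of cleat1, cleat2, cleat3, cleat4 only 2 to 4 are there at a start; the rules pass over those that are not, and their reading is None.
At some moment in a run one of cleat1, cleat2, cleat3, cleat4, tray may be knocked a few centimetres aside while the robot is not near it.
Once in a run the grip may slacken for a moment while it holds something.
It also fails if it takes over 208 s, if anything falls off the work surface, if the arm or the gripper's body presses on something with over 40 N, if the wrist force passes 120 N, or if a joint passes its speed limit or range.

## Working session

There is one attempt and no reset: what is moved stays moved. The work goes in short steps, Python scripts to look and compute and a shell command to move; the robot and the scene stay as the last step left them, time stands still between calls to the robot, and variables do not carry over. Pictures are saved under pics/ and viewed, at most 14 in all, crops included, and the job is handed in when it is done.

```bash
ls; mkdir -p pics
cat > h.py <<'E'
import numpy as np, cv2
from workcell import ctrl, cams, job
from scipy.spatial.transform import Rotation as Ro
def shot(n,f=None):
    d=cams.get_image(n)
    if f: cv2.imwrite('pics/'+f,d['img'][:,:,::-1])
    return d
def K(d): return np.array([[d['fx'],0,d['cx']],[0,d['fy'],d['cy']],[0,0,1.]])
def proj(d,P):
    P=np.atleast_2d(np.array(P,float)); return cv2.projectPoints(P,cv2.Rodrigues(np.array(d['R']))[0],np.array(d['t'],float),K(d),np.array([d['k1'],0,0,0,0.]))[0][:,0]
def back(d,uv,z):
    uv=np.array(uv,float).reshape(-1,1,2); s=cv2.undistortPoints(uv,K(d),np.array([d['k1'],0,0,0,0.]))[:,0]
    R=np.array(d['R']);t=np.array(d['t']); C=-R.T@t; r=np.c_[s,np.ones(len(s))]@R
    return C+r*((z-C[2])/r[:,2])[:,None]
E
python3 - <<'E'
from h import *
for n in('top','side'):
    d=shot(n,n+'0.png'); print(n,d['fx'],d['k1'],-np.array(d['R']).T@d['t'])
o=ctrl.get_obs();print(o)
E
```

```text
jog.py
pics
workcell.py
top 515.487223603232 -0.0031012476453330497 [ 324.81903958   -3.99610014 1738.64422891]
side 420.175185777748 -0.022329053986485898 [  51.51309665 -768.3552055   926.71836414]
{'t': 0.1, 'qpos': array([ 1.10400751e+00,  4.23753052e-01,  1.63060344e+00, -1.94857916e-05,
        1.08861939e+00, -1.90183436e-02]), 'qvel': array([-7.35642461e-04,  1.58021598e-04, -2.92403138e-03, -8.72943242e-05,
       -3.77722667e-04, -1.57001457e-03]), 'joint_torque': array([ 4.23454130e-04, -5.45619464e+01, -2.74320227e+01,  6.45374134e-02,
        1.88468175e-02, -4.02988883e-05]), 'ee_pos': array([270.37280763, 562.95761396, 238.99050424]), 'orientation': array([-6.97410854e-01, -3.06287985e+00,  2.11528829e-03]), 'ft_force': array([0.24073652, 0.5688149 , 0.88036585]), 'moment': array([ 0.01780958, -0.00772822,  0.00339807]), 'grasp_force': 0.0, 'width': 87.87887538891172}
```

View pics/top0.png

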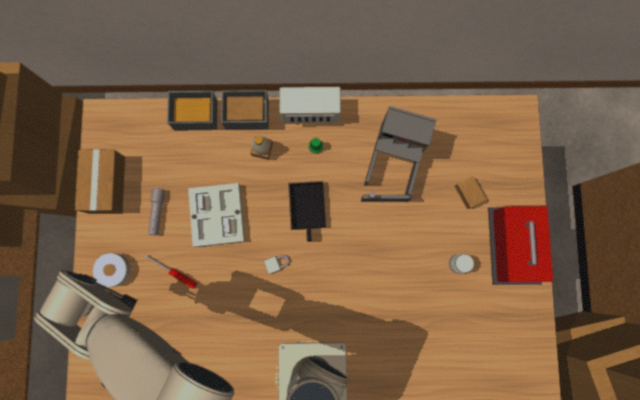

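View pics/side0.png

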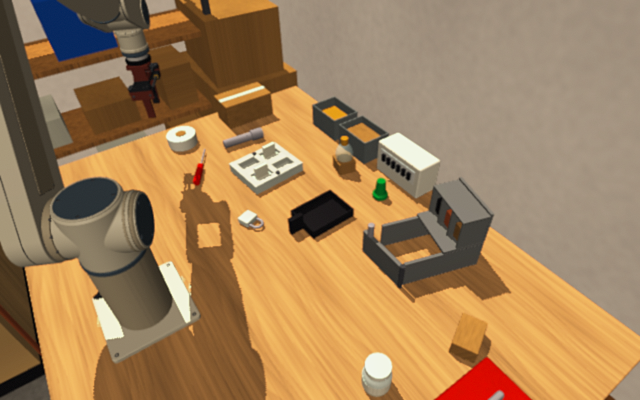

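The top view shows the mould at about (216,215), apparently holding two cleats, the tray at (308,206) with its fin down at (310,235), and the organiser at (400,150) with its door at (386,198). I'll zoom in on these.

Run:
```python
import cv2,numpy as np
a=cv2.imread('pics/top0.png');b=cv2.imread('pics/side0.png')
z=lambda im,x,y,w,h:cv2.resize(im[y:y+h,x:x+w],(400,300),interpolation=cv2.INTER_CUBIC)
cv2.imwrite('pics/z0.png',np.vstack([np.hstack([z(a,175,170,100,75),z(a,270,170,100,75)]),np.hstack([z(a,350,95,160,120),z(b,220,130,100,75)])]))
```

```text
(no output)
```

View pics/z0.png

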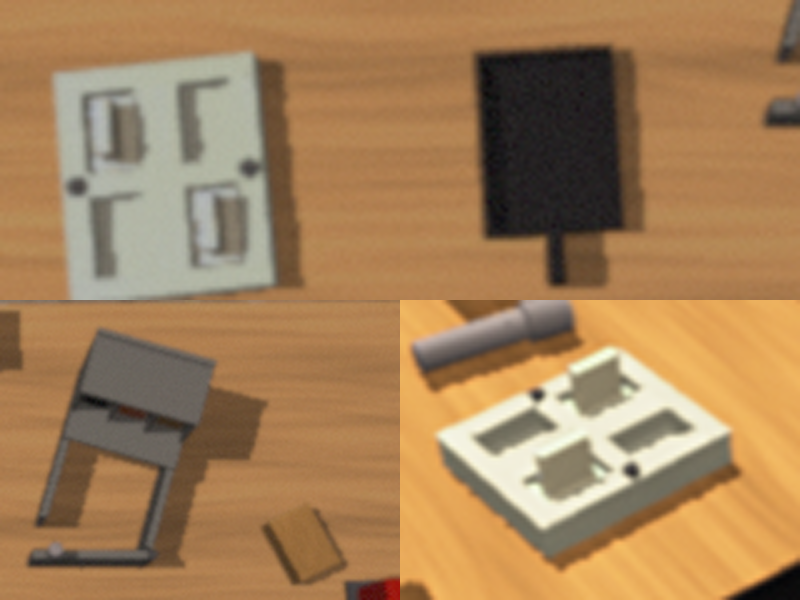

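```bash
cat > fit.py <<'E'
from h import *
from scipy.optimize import minimize
def seg(a,b,n=40): 
    a,b=np.array(a,float),np.array(b,float); return a+(b-a)*np.linspace(.03,.97,n)[:,None]
def rect(hx,hy,z): 
    c=[(-hx,-hy,z),(hx,-hy,z),(hx,hy,z),(-hx,hy,z)]; return [(c[i],c[(i+1)%4]) for i in range(4)]
MOULD=rect(98,84,34); TRAY=rect(78,59,30)
ORG=[((12,66,85),(113,66,85)),((12,-66,85),(113,-66,85)),((115,-64,85),(115,64,85)),((150,-66,190),(150,66,190))]
def place(p,P):
    c,s=np.cos(p[2]),np.sin(p[2]); P=np.asarray(P,float); return np.c_[c*P[:,0]-s*P[:,1]+p[0],s*P[:,0]+c*P[:,1]+p[1],P[:,2]]
def fit(ds,edges,p0,sig=(3,1.5,.8)):
    p=np.array(p0,float)
    for s in sig:
        gs=[]
        for d in ds:
            g=cv2.GaussianBlur(d['img'].astype(np.float32).mean(2),(0,0),s); gs.append((cv2.Sobel(g,5,1,0),cv2.Sobel(g,5,0,1)))
        def cost(q):
            v=0;pp=[q[0],q[1],q[2]/100]
            for d,(gx,gy) in zip(ds,gs):
                for e in edges:
                    uv=proj(d,place(pp,seg(*e))).astype(np.float32); t=uv[-1]-uv[0]; t/=np.linalg.norm(t)+1e-6
                    X=uv[:,:1];Y=uv[:,1:]
                    f=lambda g:cv2.remap(g,X,Y,1)[:,0]
                    v-=np.minimum(abs(f(gx)*-t[1]+f(gy)*t[0]),200/s).mean()
            return v
        q=minimize(cost,[p[0],p[1],p[2]*100],method='Nelder-Mead',options=dict(initial_simplex=np.array([p[0],p[1],p[2]*100])+np.array([[0,0,0],[3*s,0,0],[0,3*s,0],[0,0,2*s]]),xatol=.02,fatol=1e-3)).x
        p=np.array([q[0],q[1],q[2]/100])
    return p
def overlay(d,items,f,z=1):
    im=d['img'][:,:,::-1].copy()
    im=cv2.resize(im,None,fx=z,fy=z,interpolation=cv2.INTER_CUBIC)
    for p,e in items:
        for a,b in e:
            uv=proj(d,place(p,[a,b])); uv=(uv+.5)*z-.5; cv2.line(im,*[tuple(int(round(k*16)) for k in u) for u in uv],(0,0,255),1,cv2.LINE_AA,4)
    if f: cv2.imwrite('pics/'+f,im)
    return im
E
python3 - <<'E'
from fit import *
T=shot('top');S=shot('side')
m0=back(T,[(216,215)],34)[0]; t0=back(T,[(307.5,205)],30)[0]
g=back(T,[(350+55/2.5,95+248/2.5)],106)[0];h=back(T,[(350+152/2.5,95+251/2.5)],85)[0];print('grip',g,'hinge~',h)
yaw0=-.28
o0=h[:2]+78*np.array([-np.sin(yaw0),np.cos(yaw0)])
for n,e,p in(('m',MOULD,[*m0[:2],.08]),('t',TRAY,[*t0[:2],.03]),('o',ORG,[*o0,yaw0])):
    print(n,np.round(p,2))
    for l,ds in(('T',[T]),('TS',[T,S])): r=fit(ds,e,p);print(l,np.round(r,3))
    globals()[n]=r
its=[(m,MOULD),(t,TRAY),(o,ORG)]
A=overlay(T,its,None,3);B=overlay(S,its,None,2.5)
cv2.imwrite('pics/ov.png',np.vstack([A[270:570+180,540:1340][:300],np.hstack([A[450:750,850:1050],B[330:630,540:1140]])]))
E
```

```text
grip [ 580.45530027 -195.86484749  106.        ] hinge~ [ 578.65965902 -323.9781732    85.        ]
m [5.2633e+02 3.1682e+02 8.0000e-02]
T [5.30281e+02 3.19404e+02 1.02000e-01]
TS [5.30517e+02 3.19986e+02 1.09000e-01]
t [5.5775e+02 1.1760e+01 3.0000e-02]
T [5.5797e+02 1.3752e+01 5.7000e-02]
TS [5.57878e+02 1.35720e+01 6.20000e-02]
o [ 6.0022e+02 -2.4902e+02 -2.8000e-01]
T [ 6.01644e+02 -2.34350e+02 -3.31000e-01]
TS [ 6.01369e+02 -2.50742e+02 -2.89000e-01]
```

View pics/ov.png

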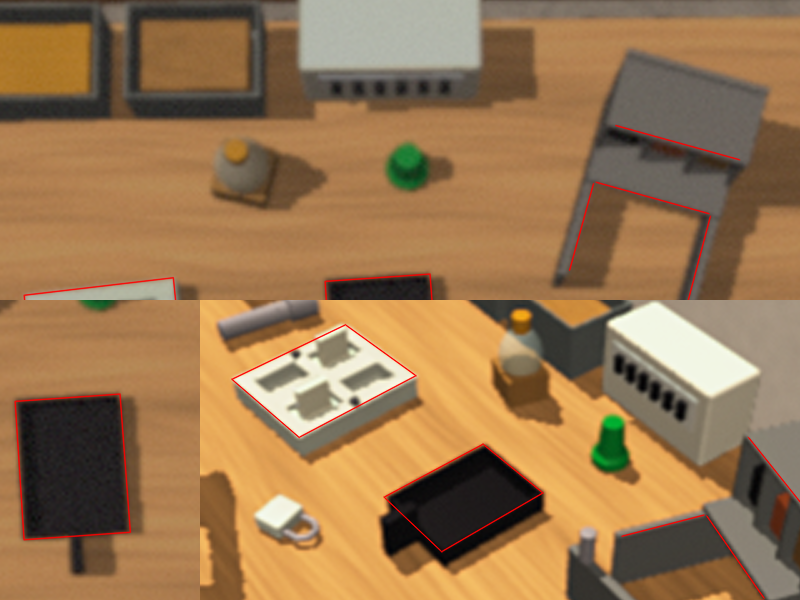

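The overlay fits well. The mould is at (530.5, 320, 0.109), the tray at (557.9, 13.6, 0.062) and the organiser at (601.4, -250.7, -0.289). The door is ajar at about 0.28. The two cleats sit at mould (+44,+40) and (-44,-40). Next I'll write a planner for tool-frame moves.

```bash
cat > plan.py <<'E'
# args: x y z ang [x y z ang ...]  - tool-axis shift (translate first, then turn) for successive targets
import sys
from h import *
o=ctrl.get_obs();R=Ro.from_rotvec(o['orientation']).as_matrix();p=np.array(o['ee_pos'])
print('t%.2f'%o['t'],'q',np.round(o['qpos'],2),'tilt',np.round(R[:2,2],4))
a=list(map(float,sys.argv[1:]))
for i in range(0,len(a),4):
    q=np.array(a[i:i+3]);ang=np.arctan2(R[1,1],R[0,1])
    dw=(a[i+3]-ang+np.pi/2)%np.pi-np.pi/2
    d=R.T@(q-p); print('d',np.round(d,1),'rz',round(-dw,3),'rows>=',int(np.ceil(np.linalg.norm(d)/41.7)),int(np.ceil(abs(dw)/.125)))
    p=q;R=Ro.from_rotvec([0,0,dw]).as_matrix()@R
E
python3 plan.py 569.9 364.5 130 1.680 569.9 364.5 55 1.68
python3 jog.py '[[-35.6,-4.9,0,0,0,0],[-35.6,-4.9,0,0,0,0],[-35.6,-4.9,0,0,0,0],[-35.6,-4.9,0,0,0,0],[-35.6,-4.9,0,0,0,0]]' 60
python3 jog.py '[[-35.6,-4.9,20,0,0,0],[-35.6,-4.9,20,0,0,0],[-35.6,-4.9,20,0,0,0],[-35.6,-4.9,20,0,0,0],[-35.6,-4.9,20,0,0,0]]'
python3 jog.py '[[0,0,2,0,0,-0.112],[0,0,2,0,0,-0.112],[0,0,2,0,0,-0.112],[0,0,2,0,0,-0.112],[0,0,2,0,0,-0.109]]'
python3 jog.py '[[0,0,0,0,0,0],[0,0,0,0,0,0]]'
python3 plan.py 569.9 364.5 55 1.680
```

```text
t: 0.62
ee_pos: [421.5, 463.1, 239.6]
orientation: [-0.697, -3.063, 0.0]
ft_force: [0.4, -0.1, -0.0]
width: 60.7
grasp_force: 0.0
t: 1.03
ee_pos: [571.5, 363.8, 138.6]
orientation: [-0.698, -3.063, 0.0]
ft_force: [0.9, -0.3, -0.0]
width: 59.9
grasp_force: 0.0
t: 1.45
ee_pos: [570.3, 364.8, 129.1]
orientation: [0.18, -3.136, 0.0]
ft_force: [-0.2, -0.0, -0.5]
width: 60.0
grasp_force: 0.0
t: 1.62
ee_pos: [570.1, 364.9, 129.4]
orientation: [0.166, -3.137, 0.0]
ft_force: [-0.3, 0.1, -0.6]
width: 60.1
grasp_force: 0.0
t1.62 q [ 0.55  0.63  1.57  0.    0.95 -1.12] tilt [-0.0006 -0.0003]
d [ 0.2 -0.4 74.4] rz -0.003 rows>= 2 1
```

```bash
python3 jog.py '[[0,0,25,0,0,0],[0,0,25,0,0,0],[0,0,15,0,0,0],[0,0,9,0,0,0],[0,0,0,0,0,0]]'
python3 jog.py '[[0,0,0,0,0,0],[0,0,0,0,0,0],[0,0,0,0,0,0],[0,0,0,0,0,0],[0,0,0,0,0,0]]' 4
python3 jog.py '[[0,0,0,0,0,0],[0,0,0,0,0,0],[0,0,0,0,0,0],[0,0,0,0,0,0],[0,0,0,0,0,0]]'
```

```text
t: 2.03
ee_pos: [569.1, 364.4, 53.5]
orientation: [0.169, -3.134, 0.003]
ft_force: [0.2, 0.4, 0.0]
width: 60.4
grasp_force: 0.0
t: 2.45
ee_pos: [570.7, 365.3, 56.6]
orientation: [-0.171, 3.136, 0.001]
ft_force: [0.7, -0.1, 0.3]
width: 30.0
grasp_force: 0.0
t: 2.87
ee_pos: [570.4, 364.5, 55.9]
orientation: [0.171, -3.137, 0.001]
ft_force: [0.6, -5.0, 4.6]
width: 13.5
grasp_force: 30.0
```

```bash
python3 jog.py '[[0,0,-5,0,0,0],[0,0,-10,0,0,0],[0,0,-20,0,0,0],[0,0,-25,0,0,0],[0,0,-20,0,0,0]]'
python3 - <<'E'
from fit import *
T=shot('top','t1.png');S=shot('side','s1.png')
t=fit([T,S],TRAY,[557.9,13.6,.062],(1.5,.8));print(np.round(t,3)); print(place(t,[[36,0,0],[-36,0,0]]))
E
python3 plan.py 593.8 15.8 130 1.633 593.8 15.8 48 1.633
```

```text
t: 3.28
ee_pos: [570.4, 365.9, 137.6]
orientation: [-0.172, 3.136, 0.002]
ft_force: [1.0, 0.5, -1.2]
width: 13.6
grasp_force: 30.0
[5.58361e+02 1.35640e+01 6.00000e-02]
[[594.29562564  15.73487899   0.        ]
 [522.42664003  11.39334619   0.        ]]
t3.38 q [ 0.55  0.61  1.57  0.    0.96 -1.13] tilt [0.0062 0.0046]
d [  17.1 -351.5    8.7] rz 0.047 rows>= 9 1
d [ 0.5 -0.3 82. ] rz -0.0 rows>= 2 0
```

```bash
python3 jog.py '[[1.7,-25,0,0,0,0],[1.7,-37,0,0,0,0],[1.7,-38,0,0,0,0],[1.7,-38,0,0,0,0],[1.7,-38,0,0,0,0]]'
python3 jog.py '[[1.7,-38,0,0,0,0],[1.7,-38,0,0,0,0],[1.7,-38,0,0,0,0],[1.7,-36,0,0,0,0.02],[1.7,-25.5,0,0,0,0.027]]'
python3 jog.py '[[0,0,10,0,0,0],[0,0,10,0,0,0],[0,0,0,0,0,0],[0,0,0,0,0,0]]'
python3 plan.py 594.2 15.8 50 1.631
```

```text
t: 3.8
ee_pos: [580.2, 188.0, 134.9]
orientation: [0.173, -3.136, -0.0]
ft_force: [1.0, -0.9, -0.9]
width: 13.8
grasp_force: 30.0
t: 4.22
ee_pos: [590.8, 11.3, 135.0]
orientation: [0.095, -3.14, -0.0]
ft_force: [0.8, 0.5, -0.7]
width: 13.6
grasp_force: 30.0
t: 4.55
ee_pos: [590.2, 15.0, 114.3]
orientation: [0.1, -3.137, -0.001]
ft_force: [-0.3, 0.3, -1.1]
width: 13.7
grasp_force: 30.0
t4.55 q [ 0.01  0.54  1.78  0.    0.82 -1.63] tilt [-0.0027  0.0003]
d [-4.2  0.5 64.3] rz 0.003 rows>= 2 1
```

```bash
python3 jog.py '[[-4,0.5,20,0,0,0],[0,0,20,0,0,0],[0,0,15,0,0,0],[0,0,6,0,0,0],[0,0,0,0,0,0]]'
python3 jog.py '[[0,0,2,0,0,0],[0,0,2,0,0,0],[0,0,0,0,0,0],[0,0,0,0,0,0]]'
```

```text
t: 4.97
ee_pos: [594.1, 15.7, 53.3]
orientation: [0.1, -3.137, -0.0]
ft_force: [0.4, -0.6, -0.9]
width: 13.6
grasp_force: 30.0
t: 5.3
ee_pos: [595.6, 14.6, 51.4]
orientation: [-0.098, 3.139, -0.0]
ft_force: [1.1, -0.6, -1.7]
width: 13.8
grasp_force: 30.0
```

```bash
python3 jog.py '[[0,0,1,0,0,0],[0,0,1,0,0,0],[0,0,0,0,0,0],[0,0,0,0,0,0]]'
python3 jog.py '[[0,0,0,0,0,0],[0,0,0,0,0,0],[0,0,0,0,0,0],[0,0,0,0,0,0]]' 45
python3 jog.py '[[0,0,-10,0,0,0],[0,0,-25,0,0,0],[0,0,-35,0,0,0],[0,0,-25,0,0,0],[0,0,0,0,0,0]]'
python3 plan.py 491.1 275.5 140 1.680 491.1 275.5 55 1.68
```

```text
t: 5.63
ee_pos: [595.4, 14.5, 48.9]
orientation: [-0.097, 3.139, -0.0]
ft_force: [0.8, 0.0, 0.4]
width: 13.8
grasp_force: 30.0
t: 5.97
ee_pos: [595.1, 14.5, 48.7]
orientation: [0.098, -3.14, -0.0]
ft_force: [0.0, -0.4, 0.2]
width: 36.8
grasp_force: 0.0
t: 6.38
ee_pos: [598.4, 14.6, 149.6]
orientation: [-0.098, 3.131, -0.0]
ft_force: [1.0, -1.4, 0.1]
width: 45.0
grasp_force: 0.0
t6.38 q [ 0.    0.5   1.76 -0.    0.88 -1.63] tilt [0.009 0.   ]
d [ 91.  267.1   8.7] rz -0.047 rows>= 7 1
d [ 0.8  0.  85. ] rz -0.0 rows>= 3 0
```

```bash
python3 jog.py '[[12,36,0,0,0,0],[12,36,0,0,0,0],[12,36,0,0,0,0],[12,36,0,0,0,-0.02],[12,36,0,0,0,-0.02]]' 60
python3 jog.py '[[12,36,0,0,0,0],[12,36,0,0,0,0],[6,15,0,0,0,0],[0,0,0,0,0,0],[0,0,0,0,0,0]]'
python3 - <<'E'
from fit import *
T=shot('top','t2.png');S=shot('side','s2.png')
t=fit([T,S],TRAY,[557.9,13.6,.062],(1.5,.8));print(np.round(t,3))
W=[e for h in(58,) for e in rect(24,7,h)]+rect(32,20,14)
ob=ctrl.get_obs();print(ob['ee_pos'])
its=[(t,TRAY)]+[([594.3,15.7,t[2]],[(tuple(np.add(a,(0,0,5))),tuple(np.add(b,(0,0,5)))) for a,b in W]),([491.1,275.5,.109],[(tuple(np.add(a,(0,0,12))),tuple(np.add(b,(0,0,12)))) for a,b in W])]
A=overlay(T,its,None,4);B=overlay(S,its,None,4)
cv2.imwrite('pics/v2.png',np.vstack([np.hstack([A[650:950,700:1100],A[700:1000,1120:1520]]),np.hstack([B[550:850,860:1260],B[720:1020,1100:1500]])]))
E
python3 plan.py 491.1 275.5 55 1.680
```

```text
t: 6.8
ee_pos: [522.4, 191.4, 143.8]
orientation: [0.161, -3.137, -0.0]
ft_force: [0.6, -0.6, -0.7]
width: 60.0
grasp_force: 0.0
t: 7.22
ee_pos: [484.1, 274.2, 143.6]
orientation: [0.164, -3.137, 0.001]
ft_force: [-0.2, -0.7, 0.7]
width: 60.0
grasp_force: 0.0
[5.58711e+02 1.35690e+01 5.10000e-02]
[484.88457859 272.84979534 143.62635306]
t7.32 q [ 0.49  0.46  1.85 -0.    0.84 -1.18] tilt [-0.0001 -0.0003]
d [-6.5  2.  88.6] rz -0.007 rows>= 3 1
```

View pics/v2.png

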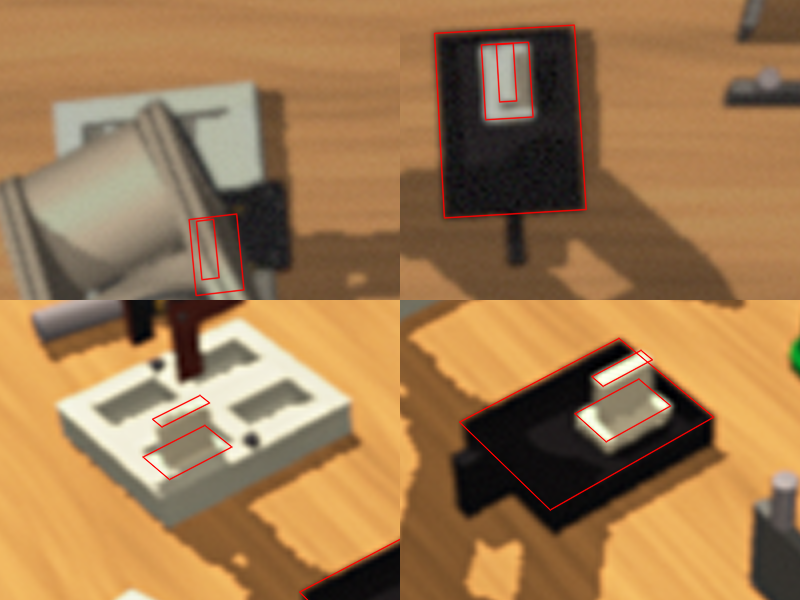

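The picture shows cleat 1 standing in the tray at about the planned spot. The second is still in its cavity, where the model puts it.

```bash
python3 jog.py '[[-6.5,2,25,0,0,-0.007],[0,0,25,0,0,0],[0,0,22,0,0,0],[0,0,12,0,0,0],[0,0,4.5,0,0,0]]'
python3 jog.py '[[0,0,0,0,0,0],[0,0,0,0,0,0],[0,0,0,0,0,0],[0,0,0,0,0,0],[0,0,0,0,0,0]]' 4
python3 jog.py '[[0,0,0,0,0,0],[0,0,0,0,0,0],[0,0,0,0,0,0],[0,0,0,0,0,0],[0,0,0,0,0,0]]'
python3 jog.py '[[0,0,-5,0,0,0],[0,0,-10,0,0,0],[0,0,-20,0,0,0],[0,0,-25,0,0,0],[0,0,-20,0,0,0]]'
python3 plan.py 520 11.5 135 1.625
```

```text
t: 7.73
ee_pos: [490.3, 274.5, 53.2]
orientation: [0.168, -3.134, 0.002]
ft_force: [-0.1, -0.1, 0.2]
width: 60.0
grasp_force: 0.0
t: 8.15
ee_pos: [491.4, 276.6, 56.1]
orientation: [-0.172, 3.135, 0.001]
ft_force: [-0.8, 1.3, -0.2]
width: 30.4
grasp_force: 0.0
t: 8.57
ee_pos: [491.1, 275.9, 55.5]
orientation: [-0.171, 3.137, -0.001]
ft_force: [0.9, -3.7, 6.4]
width: 13.6
grasp_force: 30.0
t: 8.98
ee_pos: [490.9, 276.8, 136.9]
orientation: [-0.172, 3.137, 0.001]
ft_force: [0.7, 0.8, -0.6]
width: 13.7
grasp_force: 30.0
t8.98 q [ 0.49  0.47  1.84  0.    0.83 -1.19] tilt [0.0002 0.0008]
d [  -0.  -266.9    1.7] rz 0.055 rows>= 7 1
```

```bash
python3 jog.py '[[0,-25,0,0,0,0],[0,-37,0,0,0,0],[0,-38,0,0,0,0],[0,-38,0,0,0,0],[0,-38,0,0,0,0]]'
python3 jog.py '[[0,-38,0,0,0,0.02],[0,-33,0,0,0,0.02],[0,-20,0,0,0,0.015],[0,0,0,0,0,0],[0,0,0,0,0,0]]'
python3 - <<'E'
from fit import *
T=shot('top');S=shot('side')
t=fit([T,S],TRAY,[558.7,13.6,.055],(1.5,.8));print(np.round(t,3)); print(place(t,[[-36,0,0]]))
E
python3 plan.py 522.5 11.5 50 1.625
```

```text
t: 9.4
ee_pos: [510.1, 100.4, 136.1]
orientation: [-0.173, 3.136, 0.001]
ft_force: [-0.3, -0.7, -0.7]
width: 13.6
grasp_force: 30.0
t: 9.82
ee_pos: [518.8, 10.3, 135.8]
orientation: [-0.082, 3.14, 0.001]
ft_force: [0.4, 0.6, -0.5]
width: 13.9
grasp_force: 30.0
[5.61205e+02 1.77560e+01 5.40000e-02]
[[525.25640585  15.8238403    0.        ]]
t9.92 q [-0.    0.42  1.93  0.    0.78 -1.63] tilt [0.0004 0.0004]
d [-3.9 -0.4 85.5] rz 0.0 rows>= 3 1
```

The tray fit shifted here because the gripper now covers part of the tray, so I'll keep the earlier unobstructed fit.

```bash
python3 jog.py '[[-3.9,-0.4,20,0,0,0],[0,0,25,0,0,0],[0,0,20,0,0,0],[0,0,12,0,0,0],[0,0,5,0,0,0]]'
python3 jog.py '[[0,0,2,0,0,0],[0,0,2,0,0,0],[0,0,1,0,0,0],[0,0,0,0,0,0],[0,0,0,0,0,0]]'
python3 plan.py 522.5 11.5 48.5 1.625
```

```text
t: 10.33
ee_pos: [521.4, 11.8, 51.6]
orientation: [0.088, -3.138, -0.0]
ft_force: [-0.9, 0.8, -0.5]
width: 13.7
grasp_force: 30.0
t: 10.75
ee_pos: [523.0, 10.6, 48.9]
orientation: [-0.085, 3.139, -0.0]
ft_force: [0.5, -0.4, -1.0]
width: 13.9
grasp_force: 30.0
t10.75 q [-0.    0.58  1.95  0.    0.61 -1.63] tilt [0.0013 0.    ]
d [0.4 0.9 0.4] rz -0.0 rows>= 1 1
```

```bash
python3 jog.py '[[0,0,0.5,0,0,0],[0,0,0,0,0,0],[0,0,0,0,0,0],[0,0,0,0,0,0],[0,0,0,0,0,0]]' 45
python3 jog.py '[[0,0,-10,0,0,0],[0,0,-25,0,0,0],[0,0,-40,0,0,0],[0,0,-40,0,0,0],[0,0,-10,0,0,0]]'
python3 plan.py 580.5 -195.9 170 1.625
```

```text
t: 11.17
ee_pos: [522.5, 10.5, 47.8]
orientation: [-0.085, 3.14, -0.0]
ft_force: [-0.3, -0.5, 0.8]
width: 43.3
grasp_force: 0.0
t: 11.58
ee_pos: [525.3, 10.6, 178.7]
orientation: [-0.085, 3.132, -0.0]
ft_force: [1.9, -0.1, -0.1]
width: 44.9
grasp_force: 0.0
t11.58 q [-0.    0.36  1.9  -0.    0.87 -1.63] tilt [ 0.0082 -0.    ]
d [ -43.9 -209.2    9.1] rz 0.0 rows>= 6 1
```

```bash
python3 jog.py '[[-7.3,-35,0,0,0,0],[-7.3,-35,0,0,0,0],[-7.3,-35,0,0,0,0],[-7.3,-35,0,0,0,0],[-7.3,-35,0,0,0,0]]' 60
python3 jog.py '[[-7.3,-34,5,0,0,0],[0,0,0,0,0,0],[0,0,0,0,0,0]]'
python3 - <<'E'
from fit import *
T=shot('top','t3.png');S=shot('side','s3.png')
t=fit([T,S],TRAY,[558.7,13.6,.055],(1.5,.8));print(np.round(t,3))
its=[(t,TRAY),([601.4,-250.7,-.289],ORG)]
A=overlay(T,its,None,4);B=overlay(S,its,None,4)
cv2.imwrite('pics/v3.png',np.vstack([np.hstack([A[650:950,1120:1520],A[600:900,1370:1770]]),np.hstack([B[720:1020,1100:1500],B[850:1150,1350:1750]])]))
E
python3 plan.py 580.5 -195.9 108 1.625
```

```text
t: 12.0
ee_pos: [568.5, -163.8, 173.2]
orientation: [-0.086, 3.14, -0.0]
ft_force: [1.0, -0.5, 0.6]
width: 59.8
grasp_force: 0.0
t: 12.25
ee_pos: [577.2, -197.2, 167.4]
orientation: [0.081, -3.14, -0.0]
ft_force: [-0.2, 0.3, -0.8]
width: 60.0
grasp_force: 0.0
[5.58943e+02 1.36960e+01 6.30000e-02]
t12.35 q [-0.35  0.49  1.72  0.    0.94 -1.97] tilt [-0.0011  0.0007]
d [-3.7 -1.1 59.5] rz -0.0 rows>= 2 1
```

View pics/v3.png

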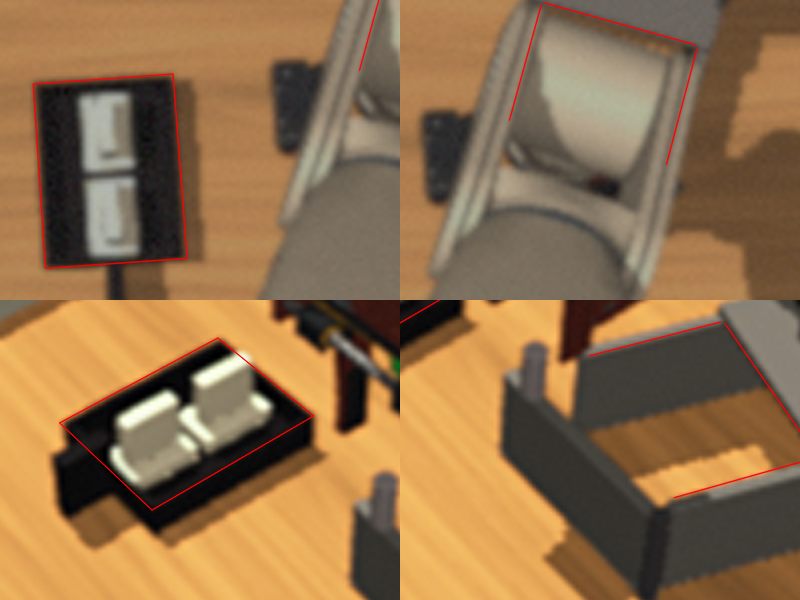

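Both cleats stand side by side in the tray. The door post shows in the side view at about pixel (371,225), and I'll check it against my estimate.

```bash
python3 - <<'E'
from h import *
S=shot('side');T=shot('top')
print(back(S,[(371,224.5)],126), proj(S,[(580.5,-195.9,126)]))
E
python3 jog.py '[[-3.7,-1.1,20,0,0,0],[0,0,20,0,0,0],[0,0,13,0,0,0],[0,0,6,0,0,0],[0,0,0,0,0,0]]'
python3 jog.py '[[0,0,0,0,0,0],[0,0,0,0,0,0],[0,0,0,0,0,0],[0,0,0,0,0,0],[0,0,0,0,0,0]]' 8
python3 jog.py '[[0,0,0,0,0,0],[0,0,0,0,0,0],[0,0,0,0,0,0]]'
python3 - <<'E'
import numpy as np
from h import ctrl, cams, job
p=np.array(ctrl.get_obs()['ee_pos'][:2]);h=np.array([579.1,-325.5]);v=p-h;print(np.hypot(*v),np.arctan2(v[1],v[0])-1.282)
E
for a in 0; do python3 plan.py 529 -205.5 108 1.625 487.5 -234.5 108 1.625 459 -276.5 108 1.625 449.5 -322 108 1.625; done
```

```text
[[ 578.84731877 -194.5367754   126.        ]] [[371.81566732 224.53868116]]
t: 12.87
ee_pos: [580.3, -195.5, 107.3]
orientation: [0.087, -3.138, -0.002]
ft_force: [0.1, -0.5, 0.2]
width: 60.4
grasp_force: 0.0
t: 13.28
ee_pos: [581.6, -196.8, 109.3]
orientation: [-0.085, 3.139, -0.001]
ft_force: [0.6, -0.3, -0.6]
width: 30.0
grasp_force: 0.0
t: 13.53
ee_pos: [581.2, -195.0, 109.0]
orientation: [0.084, -3.14, -0.004]
ft_force: [-0.3, 6.3, 3.6]
width: 18.1
grasp_force: 3.0
130.47166431481978 0.273019408526348
t13.53 q [-0.34  0.58  1.73  0.    0.84 -1.97] tilt [-0.0005  0.0025]
d [52.6 -7.7  1. ] rz -0.001 rows>= 2 1
d [ 43.  -26.7  -0.1] rz -0.0 rows>= 2 0
d [ 30.7 -40.4  -0.1] rz -0.0 rows>= 2 0
d [ 12.  -44.9  -0.1] rz -0.0 rows>= 2 0
```

```bash
python3 plan.py $(python3 -c "
import math
for a in [1.555+.2*i for i in range(1,9)]: print(round(579.1+130.2*math.cos(a),1),round(-325.5+130.2*math.sin(a),1),108.5,1.625)")
```

```text
t13.53 q [-0.34  0.58  1.73  0.    0.84 -1.97] tilt [-0.0005  0.0025]
d [26.  -1.1  0.5] rz -0.001 rows>= 1 1
d [25.4 -5.9 -0. ] rz -0.0 rows>= 1 0
d [ 23.6 -10.8  -0. ] rz -0.0 rows>= 1 0
d [ 21.1 -15.3  -0. ] rz -0.0 rows>= 1 0
d [ 17.5 -19.2  -0. ] rz -0.0 rows>= 1 0
d [ 13.4 -22.3  -0.1] rz -0.0 rows>= 1 0
d [  8.6 -24.5  -0.1] rz -0.0 rows>= 1 0
d [  3.7 -25.7  -0.1] rz -0.0 rows>= 1 0
```

```bash
python3 jog.py '[[13,0,0,0,0,0],[13,-1,0,0,0,0],[13,-2.3,0,0,0,0],[12.4,-3.6,0,0,0,0],[12,-4.8,0,0,0,0]]'
python3 jog.py '[[11.6,-6,0,0,0,0],[11,-7,0,0,0,0],[10.1,-8.3,0,0,0,0],[9.2,-9.1,0,0,0,0],[8.3,-10.1,0,0,0,0]]'
python3 jog.py '[[7.2,-10.8,0,0,0,0],[6.2,-11.5,0,0,0,0],[4.9,-12,0,0,0,0],[3.7,-12.5,0,0,0,0],[2.5,-12.7,0,0,0,0]]'
python3 jog.py '[[1.2,-13,0,0,0,0],[0,0,0,0,0,0],[0,0,0,0,0,0]]'
python3 - <<'E'
import numpy as np
from h import ctrl, cams, job
p=np.array(ctrl.get_obs()['ee_pos'][:2]);h=np.array([579.1,-325.5]);v=p-h;print(np.hypot(*v),np.arctan2(v[1],v[0])%6.283-1.282)
E
```

```text
t: 13.95
ee_pos: [516.5, -208.8, 108.9]
orientation: [0.085, -3.137, -0.007]
ft_force: [-3.8, 14.4, 10.8]
width: 17.8
grasp_force: 30.0
t: 14.37
ee_pos: [466.6, -252.1, 108.7]
orientation: [0.086, -3.133, -0.009]
ft_force: [-9.4, 9.6, 12.2]
width: 17.4
grasp_force: 30.0
t: 14.78
ee_pos: [447.8, -315.2, 108.7]
orientation: [0.086, -3.138, -0.003]
ft_force: [-4.2, 3.4, 4.0]
width: 17.7
grasp_force: 30.0
t: 15.03
ee_pos: [447.7, -328.5, 108.7]
orientation: [0.083, -3.138, -0.003]
ft_force: [-5.8, 3.0, 7.6]
width: 17.4
grasp_force: 30.0
131.42254692358412 1.8823132290902205
```

```bash
python3 jog.py '[[0,0,0,0,0,0],[0,0,0,0,0,0],[0,0,0,0,0,0],[0,0,0,0,0,0],[0,0,0,0,0,0]]' 60
python3 jog.py '[[0,0,-15,0,0,0],[0,0,-25,0,0,0],[0,0,-25,0,0,0],[0,0,0,0,0,0]]'
python3 plan.py 459.1 7.7 140 1.631 459.1 7.7 45 1.631
```

```text
t: 15.45
ee_pos: [449.2, -328.9, 108.7]
orientation: [-0.085, 3.14, -0.0]
ft_force: [-0.2, 0.2, -0.2]
width: 46.8
grasp_force: 0.0
t: 15.78
ee_pos: [451.3, -330.4, 178.0]
orientation: [-0.085, 3.135, -0.007]
ft_force: [1.5, -0.8, 0.3]
width: 60.0
grasp_force: 0.0
t15.78 q [-0.65  0.41  1.83 -0.    0.9  -2.28] tilt [ 0.0058 -0.0044]
d [-26.  337.3  36.5] rz -0.006 rows>= 9 1
d [ 0.5  0.4 95. ] rz -0.0 rows>= 3 0
```

```bash
python3 jog.py '[[-3,38,0,0,0,0],[-3,38,0,0,0,0],[-3,38,0,0,0,0],[-3,38,0,0,0,0],[-3,38,0,0,0,0]]'
python3 jog.py '[[-3,38,9,0,0,0],[-3,38,9,0,0,0],[-3,38,9,0,0,0],[-2,33,9,0,0,0],[0,0,0,0,0,0]]'
python3 - <<'E'
from fit import *
T=shot('top','t4.png');S=shot('side','s4.png')
t=fit([S],TRAY,[558.9,13.7,.06],(1.5,.8));print(np.round(t,3))
H=np.array([579.1,-325.5]);a=1.88+1.282
its=[(t,TRAY),([558.9,13.7,.06],TRAY+[((-78,0,60),(-121,0,60))]),([601.4,-250.7,-.289],ORG),([*H,a],[((4,6,85),(156,6,85)),((4,-6,85),(156,-6,85))])]
A=overlay(T,its,None,3);B=overlay(S,its,None,3)
cv2.imwrite('pics/v4.png',np.vstack([A[450:750,820:1320],B[500:800,820:1320]]))
E
python3 plan.py 459.1 7.7 45 1.631
```

```text
t: 16.2
ee_pos: [453.2, -136.6, 173.3]
orientation: [-0.084, 3.14, 0.0]
ft_force: [0.7, 0.5, 0.4]
width: 60.1
grasp_force: 0.0
t: 16.62
ee_pos: [455.4, 13.5, 136.1]
orientation: [0.092, -3.138, -0.001]
ft_force: [-0.2, -0.6, -0.3]
width: 60.1
grasp_force: 0.0
[5.62286e+02 1.06320e+01 5.60000e-02]
t16.72 q [-0.    0.34  2.07 -0.    0.73 -1.63] tilt [-0.001  -0.0002]
d [-2.8 -2.7 92.1] rz -0.002 rows>= 3 1
```

View pics/v4.png

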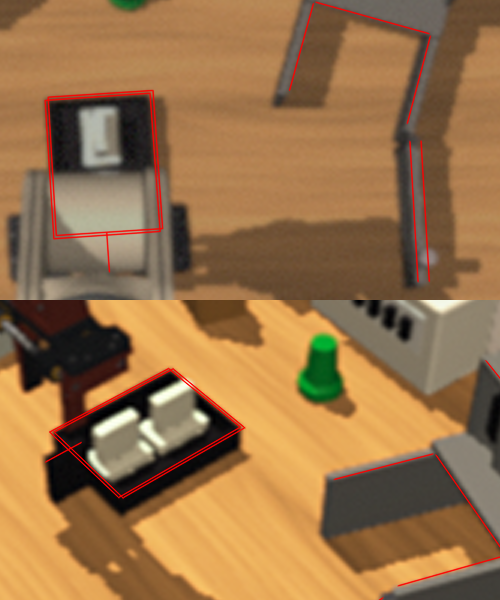

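The door is open along the predicted line, so the way in is clear. The tray has not moved and both cleats are upright in it. Now I'll pinch the fin.

```bash
python3 jog.py '[[-3,-2.7,25,0,0,0],[0,0,25,0,0,0],[0,0,22,0,0,0],[0,0,14,0,0,0],[0,0,5,0,0,0]]'
python3 jog.py '[[0,0,0,0,0,0],[0,0,0,0,0,0],[0,0,0,0,0,0],[0,0,0,0,0,0],[0,0,0,0,0,0]]' 6
python3 jog.py '[[0,0,0,0,0,0],[0,0,0,0,0,0],[0,0,0,0,0,0],[0,0,0,0,0,0],[0,0,0,0,0,0]]'
python3 - <<'E'
from fit import *
print(place([601.4,-250.7,-.289],[[-240,241,45],[-240,0,45],[-110,0,45],[47,0,45]]))
E
python3 plan.py 450 7.4 45.5 1.282 371.4 -182.3 45.5 1.282 496 -219.4 45.5 1.282 646.4 -264.1 45.5 1.282
```

```text
t: 17.13
ee_pos: [458.9, 5.3, 45.0]
orientation: [0.082, -3.138, 0.0]
ft_force: [-0.1, -0.4, -0.5]
width: 60.3
grasp_force: 0.0
t: 17.55
ee_pos: [460.5, 6.6, 47.6]
orientation: [-0.085, 3.139, -0.0]
ft_force: [-0.2, 0.4, -0.2]
width: 30.1
grasp_force: 0.0
t: 17.97
ee_pos: [460.1, 6.8, 47.1]
orientation: [-0.086, 3.14, -0.0]
ft_force: [-0.8, 0.6, 6.7]
width: 16.3
grasp_force: 30.0
[[ 440.0364714    48.70409422   45.        ]
 [ 371.35295634 -182.30147878   45.        ]
 [ 495.96177166 -219.35067777   45.        ]
 [ 646.45087938 -264.09471041   45.        ]]
t17.97 q [-0.01  0.53  2.09 -0.    0.52 -1.64] tilt [ 0.0007 -0.    ]
d [10.   1.1  1.6] rz 0.344 rows>= 1 3
d [  21.3 -204.2   -0. ] rz -0.0 rows>= 5 0
d [-1.3e+02 -1.0e-01  1.0e-01] rz -0.0 rows>= 4 0
d [-1.569e+02 -0.000e+00  1.000e-01] rz -0.0 rows>= 4 0
```

```bash
python3 jog.py '[[4,0,0,0,0,0.02],[6,1,0,0,0,0.04],[0,0,0,0,0,0.05],[0,0,0,0,0,0.05],[0,0,0,0,0,0.05]]'
python3 jog.py '[[0,0,0,0,0,0.05],[0,0,0,0,0,0.05],[0,0,0,0,0,0.034],[0,0,0,0,0,0],[0,0,0,0,0,0]]'
python3 plan.py 371.4 -182.3 46.5 1.282
```

```text
t: 18.38
ee_pos: [450.2, 7.5, 47.1]
orientation: [0.249, 3.13, 0.0]
ft_force: [1.4, 2.1, 4.9]
width: 15.8
grasp_force: 30.0
t: 18.8
ee_pos: [450.3, 7.3, 47.1]
orientation: [0.455, 3.107, 0.0]
ft_force: [0.5, 0.6, 5.8]
width: 15.9
grasp_force: 30.0
t18.80 q [-0.01  0.52  2.11  0.    0.51 -1.29] tilt [0.0014 0.0001]
d [  21.3 -204.3    0.4] rz -0.002 rows>= 5 1
```

```bash
python3 jog.py '[[0.5,-5,0,0,0,0],[1,-10,0,0,0,0],[1.6,-15,0,0,0,0],[1.6,-15,0,0,0,0],[1.6,-15,0,0,0,0]]'
python3 jog.py '[[1.6,-15,0,0,0,0],[1.6,-15,0,0,0,0],[1.6,-15,0,0,0,0],[1.6,-15,0,0,0,0],[1.6,-15,0,0,0,0]]'
python3 jog.py '[[1.6,-15,0,0,0,0],[1.6,-15,0,0,0,0],[1.6,-15,0,0,0,0],[1.5,-12,0,0,0,0],[1,-8,0,0,0,0]]'
python3 jog.py '[[0.5,-4,0,0,0,0],[0,0,0,0,0,0],[0,0,0,0,0,0]]'
python3 - <<'E'
from fit import *
T=shot('top','t5.png');S=shot('side','s5.png')
p0=place([601.4,-250.7,-.289],[[-140,0,0]])[0]
t=fit([S],TRAY,[*p0[:2],-.289],(1.5,.8));print(p0,np.round(t,3))
o=fit([T,S],ORG,[601.4,-250.7,-.289],(1.5,.8));print(np.round(o,3))
B=overlay(S,[([*p0[:2],-.289],TRAY),(t,TRAY),([601.4,-250.7,-.289],ORG)],None,3)
A=overlay(T,[([*p0[:2],-.289],TRAY),([601.4,-250.7,-.289],ORG)],None,3)
cv2.imwrite('pics/v5.png',np.vstack([A[330:630,950:1450],B[580:880,900:1400]]))
E
python3 plan.py 371.4 -182.3 46.5 1.282
```

```text
t: 19.22
ee_pos: [427.0, -49.0, 47.1]
orientation: [0.453, 3.107, 0.0]
ft_force: [2.7, 5.7, 6.0]
width: 15.8
grasp_force: 30.0
t: 19.63
ee_pos: [397.6, -118.7, 47.1]
orientation: [0.453, 3.107, 0.0]
ft_force: [2.4, 6.4, 7.2]
width: 16.3
grasp_force: 30.0
t: 20.05
ee_pos: [371.6, -179.1, 47.1]
orientation: [0.455, 3.108, -0.0]
ft_force: [3.8, 5.2, 8.7]
width: 15.6
grasp_force: 30.0
t: 20.3
ee_pos: [370.0, -182.9, 47.1]
orientation: [0.455, 3.108, -0.001]
ft_force: [-1.5, -4.6, 9.1]
width: 16.0
grasp_force: 30.0
[ 467.2058912  -210.80086262    0.        ] [ 4.67942e+02 -2.13995e+02 -3.02000e-01]
[ 6.01437e+02 -2.51116e+02 -2.85000e-01]
t20.40 q [-0.49  0.49  2.19 -0.    0.46 -1.77] tilt [ 0.0005 -0.0009]
d [-1.2  0.9  0.6] rz -0.002 rows>= 1 1
```

View pics/v5.png

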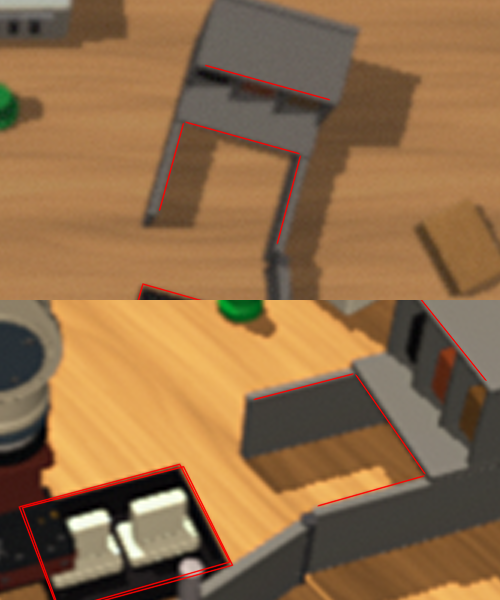

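The tray is lined up with the bay within about 3 mm. I'll slide it in.

```bash
python3 plan.py 630 -259.2 47 1.283
python3 jog.py '[[-5,0.8,0,0,0,0],[-10,0.2,0,0,0,0],[-14,0,0,0,0,0],[-14,0,0,0,0,0],[-14,0,0,0,0,0]]'
python3 jog.py '[[-14,0,0,0,0,0],[-14,0,0,0,0,0],[-14,0,0,0,0,0],[-14,0,0,0,0,0],[-10,0,0,0,0,0]]'
python3 plan.py 630 -259.2 47 1.283
```

```text
t20.40 q [-0.49  0.49  2.19 -0.    0.46 -1.77] tilt [ 0.0005 -0.0009]
d [-271.     1.3    0.3] rz -0.003 rows>= 7 1
t: 20.82
ee_pos: [421.6, -196.1, 46.5]
orientation: [-0.453, -3.101, -0.003]
ft_force: [-9.9, 3.5, 16.9]
width: 16.2
grasp_force: 30.0
t: 21.23
ee_pos: [486.4, -215.7, 46.5]
orientation: [-0.453, -3.104, -0.002]
ft_force: [-9.6, 2.7, 15.9]
width: 15.9
grasp_force: 30.0
t21.23 q [-0.44  0.59  1.93 -0.    0.62 -1.72] tilt [-0.0049  0.0019]
d [-150.    -0.6   -1.3] rz -0.002 rows>= 4 1
```

```bash
python3 jog.py '[[-6,0,-0.4,0,0,0],[-10,0,-0.4,0,0,0],[-12,0,0,0,0,0],[-12,0,0,0,0,0],[-12,0,0,0,0,0]]'
python3 jog.py '[[-12,0,0,0,0,0],[-12,0,0,0,0,0],[-12,0,0,0,0,0],[-12,0,0,0,0,0],[-12,0,0,0,0,0]]'
python3 jog.py '[[-10,0,0,0,0,0],[-8,0,0,0,0,0],[-6,0,0,0,0,0],[-4,0,0,0,0,0],[0,0,0,0,0,0]]'
python3 plan.py 647.4 -264.4 47 1.283
```

```text
t: 21.65
ee_pos: [537.3, -230.9, 46.6]
orientation: [-0.454, -3.106, -0.001]
ft_force: [-1.8, 0.3, -0.5]
width: 15.6
grasp_force: 30.0
t: 22.07
ee_pos: [594.7, -248.0, 46.6]
orientation: [-0.454, -3.105, -0.001]
ft_force: [-3.7, 1.4, 0.6]
width: 16.0
grasp_force: 30.0
t: 22.48
ee_pos: [623.0, -256.3, 47.0]
orientation: [0.454, 3.109, 0.0]
ft_force: [0.4, -0.1, -5.6]
width: 15.8
grasp_force: 30.0
t22.48 q [-0.41  0.73  1.6   0.    0.81 -1.69] tilt [0.0001 0.    ]
d [-25.7  -0.8   0. ] rz -0.002 rows>= 1 1
```

Free-running at low force. The last 26 mm goes in gently, until it meets the back wall.

```bash
python3 jog.py '[[-4,0,0.3,0,0,0],[-6,0,0,0,0,0],[-6,0,0,0,0,0],[-4,0,0,0,0,0],[-3,0,0,0,0,0]]'
python3 jog.py '[[-1,0,0,0,0,0],[-1,0,0,0,0,0],[-1,0,0,0,0,0],[0,0,0,0,0,0]]'
python3 plan.py 647.4 -264.4 47 1.283
```

```text
t: 22.9
ee_pos: [644.9, -262.7, 47.2]
orientation: [-0.454, -3.108, -0.0]
ft_force: [-10.4, 6.1, -0.5]
width: 16.3
grasp_force: 30.0
t: 23.23
ee_pos: [645.2, -262.3, 46.7]
orientation: [-0.453, -3.103, -0.003]
ft_force: [-8.7, 4.1, 0.9]
width: 15.7
grasp_force: 30.0
t23.23 q [-0.4   0.76  1.54  0.    0.85 -1.68] tilt [-0.0052  0.0026]
d [-2.7 -1.4 -0.3] rz -0.002 rows>= 1 1
```

```bash
python3 jog.py '[[-1.5,0,0,0,0,0],[-1.5,0,0,0,0,0],[0,0,0,0,0,0],[0,0,0,0,0,0]]'
python3 jog.py '[[0,0,0,0,0,0],[0,0,0,0,0,0],[0,0,0,0,0,0],[0,0,0,0,0,0]]' 44
python3 jog.py '[[0,0,-20,0,0,0],[0,0,-40,0,0,0],[0,0,-40,0,0,0],[0,0,-40,0,0,0],[0,0,0,0,0,0]]'
python3 jog.py '[[35,0,0,0,0,0],[40,0,0,0,0,0],[40,0,0,0,0,0],[40,0,0,0,0,0],[40,0,0,0,0,0]]'
python3 - <<'E'
from fit import *
T=shot('top','t6.png');S=shot('side','s6.png')
O=[601.4,-250.9,-.287]
F=[((-121,8,60),(-78,8,60)),((-121,-8,60),(-78,-8,60)),((-121,-8,60),(-121,8,60)),((-78,-59,30),(-78,59,30))]
p0=place(O,[[147,0,0]])[0]
for ds in([T],[S],[T,S]): 
    t=fit(ds,F,[*p0[:2],-.287],(1.5,.8)); v=t[:2]-O[:2];c,s=np.cos(O[2]),np.sin(O[2]);print(p0,np.round(t,3),'org',c*v[0]+s*v[1],-s*v[0]+c*v[1])
its=[([*p0[:2],-.287],F),(O,ORG)]
B=overlay(S,its,None,4);A=overlay(T,its,None,4)
cv2.imwrite('pics/v6.png',np.vstack([A[440:840,1350:1850],B[750:1150,1400:1900]])[:, :])
E
python3 plan.py
```

```text
t: 23.57
ee_pos: [646.0, -262.5, 46.6]
orientation: [-0.453, -3.098, -0.004]
ft_force: [-16.5, 6.7, 6.1]
width: 15.8
grasp_force: 30.0
t: 23.9
ee_pos: [651.4, -264.8, 47.9]
orientation: [0.453, 3.107, -0.001]
ft_force: [-0.5, 0.1, 0.2]
width: 39.1
grasp_force: 0.0
t: 24.32
ee_pos: [655.3, -266.5, 196.9]
orientation: [0.451, 3.094, -0.006]
ft_force: [1.1, -0.9, 1.1]
width: 44.3
grasp_force: 0.0
t: 24.73
ee_pos: [462.2, -208.3, 187.3]
orientation: [0.453, 3.107, -0.001]
ft_force: [0.7, -0.2, -0.1]
width: 43.9
grasp_force: 0.0
[ 742.38732056 -292.51220302    0.        ] [ 7.32024e+02 -2.82851e+02 -2.76000e-01] org 134.32551909562932 6.3323661469057235
[ 742.38732056 -292.51220302    0.        ] [ 7.39682e+02 -2.89395e+02 -2.75000e-01] org 143.522846811176 2.2243786696230643
[ 742.38732056 -292.51220302    0.        ] [ 7.32407e+02 -2.84402e+02 -2.74000e-01] org 135.1317258206138 4.9529743746756765
t24.83 q [-0.45  0.32  1.94 -0.    0.89 -1.73] tilt [-0.0057  0.0026]
```

```bash
python3 -c "
import cv2;a=cv2.imread('pics/v6.png');cv2.imwrite('pics/v6b.png',__import__('numpy').hstack([a[:400,:400],a[400:,:400]]))"
```

```text
(no output)
```

View pics/v6b.png

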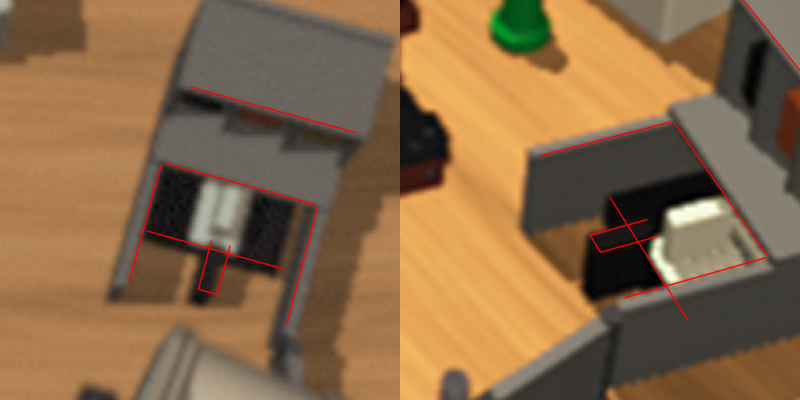

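The overlay suggests the tray sits a few mm short and towards the +y cheek. I'll look closer with more contrast.

Run:
```python
from fit import *
T=shot('top');S=shot('side')
O=[601.4,-250.9,-.287]
ims=[]
for d,(x,y) in((T,(365,145)),(S,(490,230))):
    d=dict(d)
    i=d['img'].astype(float)
    d['img']=np.clip(255*(i/255)**.45,0,255).astype(np.uint8)
    im=overlay(d,[],None,8)
    if d['fx']<450: x,y=490,232
    ims.append(im[y*8:y*8+480,x*8:x*8+400])
cv2.imwrite('pics/v7.png',np.hstack(ims))
```

```text
(no output)
```

View pics/v7.png

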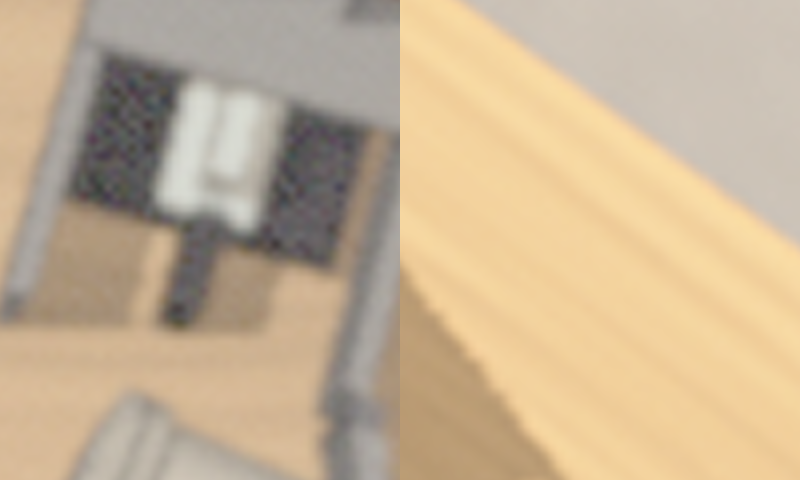

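Run:
```python
from fit import *
T=shot('top');O=np.array([601.4,-250.9,-.287]);c,s=np.cos(O[2]),np.sin(O[2])
def org(uv,z):
    v=back(T,[((uv[0]+.5)/8-.5+365,(uv[1]+.5)/8-.5+145)],z)[0][:2]-O[:2]; return np.round([c*v[0]+s*v[1],-s*v[0]+c*v[1]],1)
print('fin end L,R (exp 26,+-8)',org((163,320),60),org((190,326),60))
print('rear corner R (exp 69,-59)',org((335,268),30),'L',org((72,198),30))
print('roof edge (exp 115)',org((110,47),85),org((360,122),85),'cheek fronts y',org((330,395),85),org((5,310),85))
```

```text
fin end L,R (exp 26,+-8) [15.6 11. ] [16.2 -0.4]
rear corner R (exp 69,-59) [ 63.2 -55.6] L [61.9 58.6]
roof edge (exp 115) [114.6  63.1] [112.1 -43.4] cheek fronts y [ -0.9 -59.8] [-3.2 76. ]
```

```bash
python3 plan.py 640.6 -259.3 185 1.284 640.6 -259.3 45 1.284
```

```text
t24.98 q [-0.45  0.33  1.92  0.    0.89 -1.73] tilt [ 0.0028 -0.0013]
d [-182.6    2.4    3.6] rz -0.003 rows>= 5 1
d [4.0e-01 1.0e-01 1.4e+02] rz -0.0 rows>= 4 0
```

```bash
python3 jog.py '[[-38,0.5,0,0,0,0],[-38,0.5,0,0,0,0],[-38,0.5,0,0,0,0],[-38,0.5,0,0,0,0],[-30.6,0.4,3.6,0,0,0]]' 48
python3 jog.py '[[0,0,35,0,0,0],[0,0,35,0,0,0],[0,0,35,0,0,0],[0,0,25,0,0,0],[0,0,9,0,0,0]]'
python3 jog.py '[[0,0,0,0,0,0],[0,0,0,0,0,0],[0,0,0,0,0,0],[0,0,0,0,0,0],[0,0,0,0,0,0]]' 6
python3 jog.py '[[0,0,0,0,0,0],[0,0,0,0,0,0],[0,0,0,0,0,0]]'
python3 plan.py 640.6 -259.3 45 1.284
```

```text
t: 25.4
ee_pos: [644.2, -260.0, 184.4]
orientation: [0.452, 3.104, -0.002]
ft_force: [1.2, -0.3, 0.4]
width: 47.9
grasp_force: 0.0
t: 25.82
ee_pos: [638.4, -257.9, 39.6]
orientation: [-0.452, -3.104, -0.002]
ft_force: [-0.0, 0.5, -0.3]
width: 48.1
grasp_force: 0.0
t: 26.23
ee_pos: [640.4, -259.1, 46.6]
orientation: [0.453, 3.106, -0.001]
ft_force: [-1.2, -0.9, 1.2]
width: 18.2
grasp_force: 0.6
t: 26.48
ee_pos: [640.3, -259.3, 46.5]
orientation: [0.453, 3.106, -0.002]
ft_force: [-1.2, -0.8, 6.8]
width: 16.1
grasp_force: 30.0
t26.48 q [-0.4   0.75  1.56 -0.    0.83 -1.68] tilt [ 0.0029 -0.0014]
d [-0.3  0.1  1.5] rz -0.003 rows>= 1 1
```

```bash
python3 jog.py '[[0,-1.5,0,0,0,0],[-0.5,-1.5,0,0,0,0],[-2,0,0,0,0,0],[-2,0,0,0,0,0],[0,0,0,0,0,0]]'
python3 jog.py '[[-2,0,0,0,0,0],[-2,0,0,0,0,0],[0,0,0,0,0,0],[0,0,0,0,0,0]]'
python3 plan.py 648.4 -264.4 46.5 1.284
```

```text
t: 26.9
ee_pos: [640.3, -260.7, 46.3]
orientation: [-0.452, -3.103, -0.004]
ft_force: [-12.1, 9.0, 18.7]
width: 15.9
grasp_force: 30.0
t: 27.23
ee_pos: [642.0, -261.3, 45.7]
orientation: [-0.451, -3.098, -0.005]
ft_force: [-17.9, 10.0, 21.5]
width: 16.1
grasp_force: 30.0
t27.23 q [-0.4   0.76  1.54  0.    0.85 -1.69] tilt [-0.01    0.0047]
d [-7.  -1.2 -0.9] rz -0.002 rows>= 1 1
```

```bash
python3 jog.py '[[0,0,-1.5,0,0,0],[0,0,-1,0,0,0],[-2,0,0,0,0,0],[-2,0,0,0,0,0],[0,0,0,0,0,0]]'
python3 plan.py 648.4 -264.4 46.5 1.284
python3 jog.py '[[-2,0,0,0,0,0],[-2,0,0,0,0,0],[0,0,0,0,0,0],[0,0,0,0,0,0]]'
python3 plan.py 648.4 -264.4 46.5 1.284
```

```text
t: 27.65
ee_pos: [643.6, -261.4, 45.6]
orientation: [-0.45, -3.093, -0.007]
ft_force: [-18.3, 10.9, 10.0]
width: 15.9
grasp_force: 30.0
t27.65 q [-0.4   0.76  1.54  0.    0.86 -1.69] tilt [-0.0152  0.007 ]
d [-5.5 -1.5 -1. ] rz -0.002 rows>= 1 1
t: 27.98
ee_pos: [646.3, -262.2, 45.3]
orientation: [-0.45, -3.091, -0.008]
ft_force: [-20.9, 10.9, 10.7]
width: 15.8
grasp_force: 30.0
t27.98 q [-0.4   0.77  1.53  0.    0.87 -1.68] tilt [-0.0173  0.0078]
d [-2.6 -1.5 -1.3] rz -0.002 rows>= 1 1
```

```bash
python3 jog.py '[[4,0,0,0,0,0],[3,0,0,0,0,0],[0,0,0,0,0,0],[0,0,0,0,0,0]]' 46
python3 jog.py '[[0,0,-20,0,0,0],[0,0,-40,0,0,0],[0,0,-40,0,0,0],[0,0,-40,0,0,0],[0,0,0,0,0,0]]'
python3 jog.py '[[35,0,0,0,0,0],[40,0,0,0,0,0],[40,0,0,0,0,0],[40,0,0,0,0,0],[40,0,0,0,0,0]]'
python3 - <<'E'
from fit import *
T=shot('top');S=shot('side','s8.png')
O=[601.4,-250.9,-.287]
F=[((-121,8,60),(-78,8,60)),((-121,-8,60),(-78,-8,60)),((-121,-8,60),(-121,8,60)),((-78,-59,30),(-78,59,30))]
for p0 in(place(O,[[141,3,0]])[0],place(O,[[145,1,0]])[0]):
  for ds in([T],[S]): 
    t=fit(ds,F,[*p0[:2],-.287],(1.5,.8)); v=t[:2]-O[:2];c,s=np.cos(O[2]),np.sin(O[2]);print(np.round(t,3),'org',c*v[0]+s*v[1],-s*v[0]+c*v[1])
ims=[]
for d,x,y in((T,365,145),(S,435,250)):
    d=dict(d);d['img']=np.clip(255*(d['img']/255.)**.45,0,255).astype(np.uint8)
    ims.append(overlay(d,[],None,8)[y*8:y*8+480,x*8:x*8+400])
cv2.imwrite('pics/v8.png',np.hstack(ims))
E
```

```text
t: 28.32
ee_pos: [648.0, -264.5, 47.7]
orientation: [0.454, 3.107, -0.001]
ft_force: [0.6, -1.0, 0.4]
width: 38.7
grasp_force: 0.0
t: 28.73
ee_pos: [652.4, -266.3, 196.8]
orientation: [0.452, 3.094, -0.006]
ft_force: [1.6, -1.2, 1.6]
width: 45.8
grasp_force: 0.0
t: 29.15
ee_pos: [459.3, -208.1, 187.2]
orientation: [0.453, 3.107, -0.001]
ft_force: [-0.9, -0.5, 0.1]
width: 45.7
grasp_force: 0.0
[ 7.31943e+02 -2.83068e+02 -2.84000e-01] org 134.3098031767997 6.101786370000426
[ 7.40325e+02 -2.79526e+02 -1.92000e-01] org 141.3457748789401 11.871466048674382
[ 7.31763e+02 -2.82587e+02 -2.79000e-01] org 134.00036479301176 6.51166123287701
[ 7.40341e+02 -2.81288e+02 -2.03000e-01] org 141.86053950153658 10.185696227827155
```

View pics/v8.png

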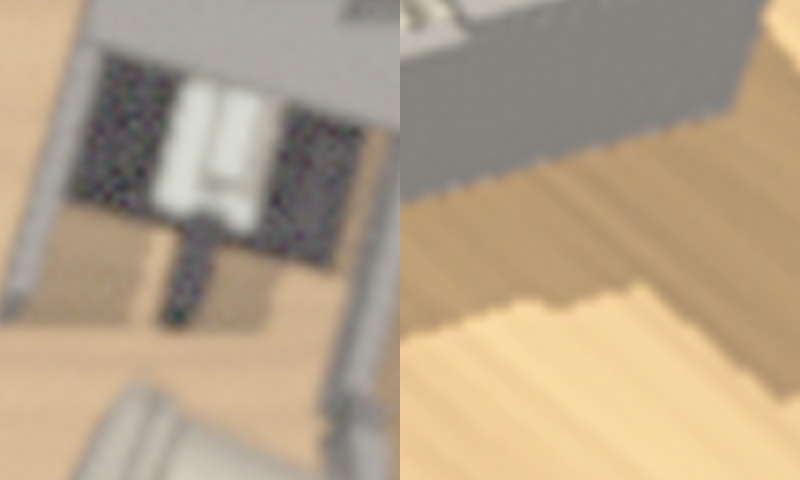

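The tray didn't move under the extra push, and what looked like a shortfall was my mistake. The dark edges I clicked are the bottoms of the vertical near faces, at z≈0. At z=0 they come out at x≈26 and 69, exactly the home position. On to closing the door.

```bash
python3 - <<'E'
from fit import *
T=shot('top');O=np.array([601.4,-250.9,-.287]);c,s=np.cos(O[2]),np.sin(O[2])
for uv in((178,323),(335,268),(72,198)):
    v=back(T,[((uv[0]+.5)/8-.5+365,(uv[1]+.5)/8-.5+145)],0)[0][:2]-O[:2]; print(np.round([c*v[0]+s*v[1],-s*v[0]+c*v[1]],1))
E
python3 plan.py 449.2 -328.5 180 1.284 449.2 -328.5 108.5 1.284
```

```text
[28.7 -0.8]
[ 70.2 -59.4]
[68.9 56.8]
t29.30 q [-0.45  0.32  1.94 -0.    0.89 -1.73] tilt [-0.0009  0.0004]
d [ -25.9 -118.3    7.2] rz -0.004 rows>= 3 1
d [-0.1 -0.  71.5] rz -0.0 rows>= 2 0
```

Confirmed home: fin end at x≈28 (26 expected), rear wall at x≈69.5 and y≈-1.

```bash
python3 jog.py '[[-8.6,-38,0,0,0,0],[-8.6,-40,0,0,0,0],[-8.7,-40.3,7,0,0,0],[0,0,0,0,0,0],[0,0,0,0,0,0]]' 60
python3 jog.py '[[0,0,25,0,0,0],[0,0,22,0,0,0],[0,0,16,0,0,0],[0,0,8,0,0,0],[0,0,0,0,0,0]]'
python3 jog.py '[[0,0,0,0,0,0],[0,0,0,0,0,0],[0,0,0,0,0,0],[0,0,0,0,0,0],[0,0,0,0,0,0]]' 8
python3 jog.py '[[0,0,0,0,0,0],[0,0,0,0,0,0],[0,0,0,0,0,0]]'
python3 plan.py $(python3 -c "
import math
for a in [3.165-.188*i for i in range(0,11)]: print(round(579.1+130.4*math.cos(a),1),round(-325.5+130.4*math.sin(a),1),108.5,1.284)")
```

```text
t: 29.72
ee_pos: [452.8, -331.9, 180.0]
orientation: [0.458, 3.106, -0.001]
ft_force: [-0.6, 0.3, -0.1]
width: 59.6
grasp_force: 0.0
t: 30.13
ee_pos: [451.6, -327.9, 107.6]
orientation: [-0.452, -3.107, -0.002]
ft_force: [-1.2, 0.1, -0.5]
width: 59.9
grasp_force: 0.0
t: 30.55
ee_pos: [452.0, -329.3, 109.9]
orientation: [0.454, 3.107, -0.001]
ft_force: [0.2, 0.5, 0.3]
width: 30.1
grasp_force: 0.0
t: 30.8
ee_pos: [451.7, -329.2, 109.4]
orientation: [0.454, 3.108, -0.0]
ft_force: [-0.4, -0.3, 2.8]
width: 17.3
grasp_force: 30.0
t30.80 q [-0.65  0.51  1.86 -0.    0.77 -1.93] tilt [ 0.0003 -0.0003]
d [ 3.  -0.3  0.9] rz -0.003 rows>= 1 1
d [ 5.2 24.  -0. ] rz -0.0 rows>= 1 0
d [ 0.7 24.4 -0. ] rz -0.0 rows>= 1 0
d [-3.9 24.2 -0. ] rz -0.0 rows>= 1 0
d [-8.3 23.  -0. ] rz -0.0 rows>= 1 0
d [-12.4  21.1   0. ] rz -0.0 rows>= 1 0
d [-16.3  18.4   0. ] rz -0.0 rows>= 1 0
d [-19.4  15.    0. ] rz -0.0 rows>= 1 0
d [-21.8  11.1   0. ] rz -0.0 rows>= 1 0
d [-23.4   6.8   0. ] rz -0.0 rows>= 1 0
d [-24.4   2.3   0. ] rz -0.0 rows>= 1 0
```

```bash
python3 jog.py '[[2.8,12,0,0,0,0],[2.4,12,0,0,0,0],[1,12.2,0,0,0,0],[-0.3,12.2,0,0,0,0],[-1.4,12.1,0,0,0,0]]'
python3 jog.py '[[-2.5,12.1,0,0,0,0],[-3.6,11.7,0,0,0,0],[-4.7,11.3,0,0,0,0],[-5.7,10.8,0,0,0,0],[-6.7,10.3,0,0,0,0]]'
python3 jog.py '[[-7.7,9.6,0,0,0,0],[-8.6,8.8,0,0,0,0],[-9.3,8,0,0,0,0],[-10.1,7,0,0,0,0],[-10.6,6,0,0,0,0]]'
python3 - <<'E'
import numpy as np
from h import ctrl, cams, job
p=np.array(ctrl.get_obs()['ee_pos'][:2]);h=np.array([579.1,-325.5]);v=p-h;print(np.hypot(*v),np.arctan2(v[1],v[0])%6.283-1.284)
E
python3 plan.py 594 -196 108.5 1.284 615.9 -200.6 108.5 1.284
```

```text
t: 31.22
ee_pos: [464.8, -268.7, 109.1]
orientation: [0.454, 3.109, -0.0]
ft_force: [-0.8, -2.8, -0.1]
width: 17.2
grasp_force: 30.0
t: 31.63
ee_pos: [503.6, -221.4, 108.9]
orientation: [-0.453, -3.108, -0.0]
ft_force: [-2.2, -2.9, -1.0]
width: 17.4
grasp_force: 30.0
t: 32.05
ee_pos: [559.4, -197.6, 108.8]
orientation: [-0.453, -3.108, 0.0]
ft_force: [-2.8, -3.8, -2.6]
width: 17.5
grasp_force: 30.0
129.3855964617937 0.43967472509618943
t32.05 q [-0.36  0.55  1.78 -0.    0.81 -1.64] tilt [-0.0008  0.0001]
d [-32.7  11.4   0.3] rz -0.003 rows>= 1 1
d [-22.3   1.8  -0. ] rz -0.0 rows>= 1 1
```

```bash
python3 jog.py '[[-11,5,0,0,0,0],[-11.3,3.6,0,0,0,0],[-11.5,2.4,0,0,0,0],[-10,1.4,0,0,0,0],[-6,0.5,0,0,0,0]]'
python3 jog.py '[[-4,0,0,0,0,0],[-3,0,0,0,0,0],[-2,0,0,0,0,0],[0,0,0,0,0,0],[0,0,0,0,0,0]]'
python3 - <<'E'
import numpy as np
from h import ctrl, cams, job
p=np.array(ctrl.get_obs()['ee_pos'][:2]);h=np.array([579.1,-325.5]);v=p-h;print(np.hypot(*v),np.arctan2(v[1],v[0])%6.283-1.284)
E
```

```text
t: 32.47
ee_pos: [611.0, -199.7, 108.8]
orientation: [-0.454, -3.108, -0.001]
ft_force: [-3.2, 0.4, -1.3]
width: 17.3
grasp_force: 30.0
t: 32.88
ee_pos: [618.7, -201.7, 108.8]
orientation: [0.454, 3.109, 0.002]
ft_force: [0.9, 5.0, -5.2]
width: 17.2
grasp_force: 30.0
129.94671465649984 -0.02248108907304247
```

```bash
python3 jog.py '[[-2,0,0,0,0,0],[-2,0,0,0,0,0],[0,0,0,0,0,0],[0,0,0,0,0,0]]'
python3 jog.py '[[-2,0,0,0,0,0],[-1,0,0,0,0,0],[0,0,0,0,0,0],[0,0,0,0,0,0]]'
```

```text
t: 33.22
ee_pos: [621.5, -202.6, 108.8]
orientation: [-0.453, -3.107, -0.002]
ft_force: [-2.2, 5.0, -2.0]
width: 17.5
grasp_force: 30.0
t: 33.55
ee_pos: [621.8, -202.6, 108.7]
orientation: [-0.452, -3.101, -0.004]
ft_force: [-12.1, 9.0, 4.7]
width: 17.3
grasp_force: 30.0
```

```bash
python3 jog.py '[[0,0,0,0,0,0],[0,0,0,0,0,0],[0,0,0,0,0,0],[0,0,0,0,0,0],[0,0,0,0,0,0]]' 50
python3 jog.py '[[0,0,-15,0,0,0],[0,0,-35,0,0,0],[0,0,-35,0,0,0],[0,0,-30,0,0,0],[0,0,0,0,0,0]]'
python3 jog.py '[[0,40,0,0,0,0],[0,40,0,0,0,0],[0,40,0,0,0,0],[0,40,0,0,0,0],[0,40,0,0,0,0]]'
python3 jog.py '[[30,25,0,0,0,0],[30,25,0,0,0,0],[0,0,0,0,0,0],[0,0,0,0,0,0]]'
python3 - <<'E'
from fit import *
T=shot('top','t9.png');S=shot('side','s9.png')
O=[601.4,-250.9,-.287]
D=[((-6,-74,85),(-6,78,85)),((6,-74,85),(6,78,85))]
A=overlay(T,[(O,D)],None,5);a=A[600:1100,1780:2180]
B=overlay(S,[(O,D)],None,4);b=B[700:1200,1380:1780]
cv2.imwrite('pics/v9.png',np.hstack([a,b]))
E
```

```text
t: 33.97
ee_pos: [625.7, -204.9, 109.5]
orientation: [0.453, 3.108, -0.001]
ft_force: [0.3, -0.1, -0.5]
width: 47.2
grasp_force: 0.0
t: 34.38
ee_pos: [628.8, -205.9, 231.3]
orientation: [0.452, 3.098, -0.004]
ft_force: [1.1, -0.1, 1.6]
width: 49.9
grasp_force: 0.0
t: 34.8
ee_pos: [682.7, -11.3, 223.9]
orientation: [0.454, 3.108, -0.0]
ft_force: [1.1, -0.3, -0.2]
width: 50.0
grasp_force: 0.0
t: 35.13
ee_pos: [638.4, 53.9, 223.9]
orientation: [-0.449, -3.109, 0.0]
ft_force: [0.8, -0.4, 0.8]
width: 49.6
grasp_force: 0.0
```

View pics/v9.png

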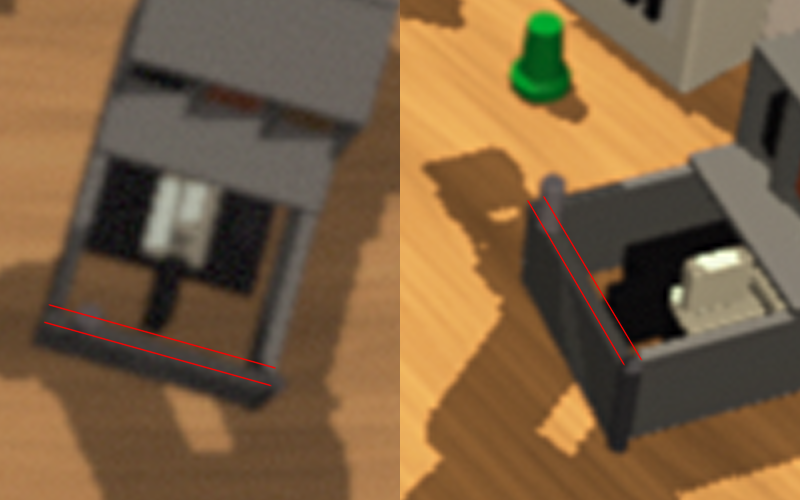

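View pics/t9.png

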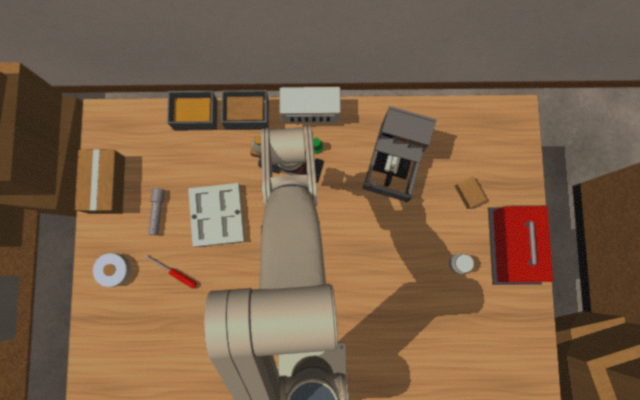

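The door is flush on the shut line, from (45,322) to (275,385) in the left crop. The fin is just behind it, the cleats are in the tray and the mould is empty. The bystanders in view are unmoved, and the padlock is hidden under the arm.

```bash
python3 -c "
from workcell import ctrl, cams, job
print(job.close_job())"
```

```text
the job is handed in; nothing more can be done
None
```

The job is handed in after about 35 s of robot time: both cleats that were present are in the tray, the tray is fully home in the organiser, and the swing door is shut; no verdict came back.

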